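# Make up the labelling kit and the temperature-check kit

## Robot

A 6-joint arm with a two-finger parallel gripper is mounted at the origin on a cart in front of the work surface, level with it; the furniture and walls round the work are solid. World frame = base frame: x ahead of the robot, y to its left, z up, the work surface at z = 0. Lengths are in mm, angles in rad, forces in N, time in s.
With the tool pointing down it reaches from about 400 to 825 mm from the base axis. Payload 7 kg.
Tool frame: the origin (TCP) lies at the very end of the fingers, on their centre line; the grasp point (between the pads) lies 19 mm behind it; z points along the fingers, y is the line along which they close (so a half turn about z gives the same grasp; the last joint's range is limited). The gripper opens to 88 mm and grips with 3 to 60 N. Pads are 19 mm wide; open, the fingers measure 130 mm over their backs; the gripper's body (78 mm by 193 mm) begins 47 mm behind the grasp point.
Start: joints at [1.412, 0.359, 0.012, 0, -1.224, -0.288], TCP at [291.66, 608.711, 198.261] pointing down, gripper open.
Joint ranges: [-3.07, 3.07], [-1.43, 2.12], [-1.02, 1.25], [-3.03, 1.67], [-3.05, -0], [-3.03, 3.03]. Speed limits (rad/s): [2.39, 2.39, 3.01, 3.14, 3.14, 3.14].

## Interface

Orientations are given as a unit quaternion [x, y, z, w].
In Python, from plant import bot gives the robot as it stands. Calls block until the motion is done:
- bot.move_ptp(position, orientation): joint-space move of the TCP to a pose.
- bot.line_to(position, velocity=150, ori=None): straight line of the TCP; ori=None keeps the orientation; velocity is the mean speed in mm/s.
- bot.move_joints(angles): joint-space move.
- bot.move_gripper(opening, force=None): finger opening in mm; force is the grip in N (None keeps the last); returns when the fingers have stopped.
- bot.pause(seconds).
- bot.solve_ik(position, orientation): joint angles nearest the present ones, or None.
- bot.read_state(): the state.
- bot.camera(name): name is "side" or "top" or "wrist"; returns the picture (420x560x3 uint8, red, green, blue); there is no depth.
- bot.get_calibration(name): a dict with "fx", "fy", "cx", "cy" (pixels), "view" (4x4, takes a point from world to camera coordinates); the wrist camera has in their place "T_tool_cam" (4x4, takes a point from camera to tool coordinates, whose origin is the TCP and whose axes are the flange's). Camera axes: x right, y up, looking along -z (the intrinsics and any distortion apply to the point x, -y, -z); pixel columns grow to the right and rows downward; lengths in mm; the calibration is good to about 2 mm. A picture is of the moment at which its call begins: read the wrist's pose just before it. get_calibration takes no time and is no camera call.
A pose or a line that the arm cannot do raises bot.Unreachable and nothing moves.
- bot.close_job(): hands the job in; it is judged then, once.
The state is a dict: "t": time; "joint_pos": joint angles; "qvel": joint speeds; "tau": joint torques, N m; "tcp_pos": TCP position; "eef_rot": TCP orientation; "contact_force": force on the tool from outside, world axes, zero at the start; "moment": the same for the moment, N m; "width": finger opening in mm; "finger_force": force on a finger pad.
Only numpy, scipy, OpenCV 4.12 (cv2) and the standard library are available. Lean on these libraries where they do the work, as an engineer would, in place of code of your own. Each camera call takes 0.05 s, during which the arm holds its last target. There are 200 camera calls.

## Task

Make up the two kits on their boards. On the blue board, lay the black-and-white marker flat between the black posts, along the white strip, and stand the wooden stamp upright in the black ring. On the yellow board, lay the probe thermometer within the wide white bay (lengthwise, either way round) and the blue ballpoint flat between the black posts, along the narrower white strip, and nest the orange cup upright in the grey cup there with no more than a light push, until its foot rests inside; leave the ink pad and the label roll where they are.

Things in the scene. Friction and masses are not known exactly. Their poses are not given: they have to be found in the camera images.
- marker_mid (a point): Centre of the black-and-white marker pen, which lies on the worktop at the start: 135 mm long (along this point's y axis), 17 mm wide and 16 mm high at most, weighs 20 g. The point lies at mid length, 8 mm above the underside.
- ballpoint_mid (a point): Centre of the slim blue ballpoint pen, which lies on the worktop at the start: 145 mm long (along this point's y axis), 12 mm wide over its clip, 9 mm high, weighs 15 g. The point lies at mid length, 4.5 mm above the underside.
- thermometer: White probe thermometer, 184 mm long along its y axis, lying on the worktop at the start. The white handle (22 mm wide, 16 mm high) runs from y = +14 to y = +92 mm, the thin steel probe (4 mm) from there to y = -92 mm. Origin: mid length, on the underside. Take it by the handle, about y = +45 mm.
- stamp: Turned wooden hand stamp that stands upright, 64 mm high. Its handle, the part to grasp (from 27 mm up to the top), is 20 mm thick; its round foot is 22 to 24 mm wide. Origin: centre of the underside; z up.
- cup: Loose orange tapered cup, upright: 75 mm high, outer diameter 36 mm at the foot and 56 mm at the rim, wall 2.5 mm, with a thick bottom (its inner floor is 38 mm above its underside). Origin: centre of the underside; z up. Grasp it across the outside just below the rim (about 52 to 56 mm wide in the top 20 mm).
- blue_board: Blue kit board, 200 x 136 x 8 mm, fixed. Origin: centre of its underside; x along its length, z up. Marker's place: white strip along x centred at x = 0, y = -30 mm, between two pairs of black posts (at x = -45 and +45 mm, 11 mm high above the board, 34 mm free between them). Stamp's place: inside the low black ring (44 mm free, 7 mm high) centred at x = -62, y = +36 mm.
- yellow_board: Yellow kit board, 290 x 136 x 8 mm, fixed. Origin: centre of its underside; x along its length, z up. Thermometer's place: wide white bay, 208 x 50 mm, centred at x = +34, y = +34 mm. Ballpoint's place: white strip along x centred at x = +34, y = -34 mm between two pairs of black posts (45 mm each side of x = +34, 11 mm high, 30 mm free). Grey cup at x = -108 mm, y = 0.
- yellow_board_cup (a point): Centre of the inner floor of the grey cup fixed upright on the yellow board, shaped like the orange one. The point is 46 mm above the board's underside, 37 mm below the grey rim (51 mm wide inside; 41 mm at this floor). Nested, the orange cup's foot rests on this floor, touching nowhere else, its rim 38 mm above the grey one; no force is needed.
- ink_pad: Closed dark blue stamp-pad tin, 56 x 70 x 13 mm, lying loose between the stamp and the cup: to be left alone. Origin: centre of the underside.
- label_roll: White label roll, 78 mm wide and 34 mm high, standing loose behind the boards at the left: to be left alone. Origin: centre of the underside.
Mind the look-alikes: they are no part of the job. What is meant by the cup is not turquoise, and is the larger of those in its own colour.

How it is judged:
By the outcome, as a careful person would: the job done as asked, in the order asked, and still so for the second after the job is handed in, with the robot touching nothing.
It also fails if it takes over 131 s, if anything falls off the work surface, if the arm or the gripper's body presses on something with over 40 N, if the wrist force passes 120 N, or if a joint passes its speed limit or range.

## Working session

There is one attempt and no reset: what is moved stays moved. The work goes in short steps, each a Python script; the robot and the scene stay as the last script left them, time stands still between calls to the robot, and variables do not carry over. Pictures are saved under pics/ and viewed, at most 14 in all, crops included, and the job is handed in when it is done.

```bash
ls; mkdir -p pics; python3 - <<'E'
from plant import bot
import cv2
for n in("top","side"):
    im=bot.camera(n); cv2.imwrite(f"pics/{n}0.png",cv2.resize(im[:,:,::-1],(800,600),interpolation=cv2.INTER_CUBIC))
    cv2.imwrite(f"pics/{n}raw.png",im[:,:,::-1])
    print(bot.get_calibration(n))
print(bot.get_calibration("wrist")); print(bot.read_state())
E
```

```text
pics
{'fx': 435.48876609401157, 'fy': 435.48876609401157, 'cx': 282.01407003609376, 'cy': 214.9959452508608, 'view': array([[-2.80967687e-02, -9.99599247e-01, -3.45219490e-03,
         9.60897016e+01],
       [ 9.93401132e-01, -2.83063957e-02,  1.11143772e-01,
        -6.00824122e+02],
       [-1.11196950e-01, -3.06633474e-04,  9.93798342e-01,
        -1.29933058e+03],
       [ 0.00000000e+00,  0.00000000e+00,  0.00000000e+00,
         1.00000000e+00]])}
{'fx': 486.61086514352746, 'fy': 486.61086514352746, 'cx': 283.5983900732867, 'cy': 211.09141809995398, 'view': array([[-9.99640221e-01,  1.96666298e-02,  1.82387574e-02,
         5.62389244e+02],
       [ 1.34760119e-03, -6.42304066e-01,  7.66448740e-01,
         2.02111287e+01],
       [ 2.67882916e-02,  7.66197566e-01,  6.42046476e-01,
        -1.31967329e+03],
       [ 0.00000000e+00,  0.00000000e+00,  0.00000000e+00,
         1.00000000e+00]])}
{'fx': 298.4585532816392, 'fy': 298.4585532816392, 'cx': 285.97542031111595, 'cy': 212.24874271691812, 'T_tool_cam': array([[ 5.18297123e-04,  9.69035871e-01,  2.46919443e-01,
         6.
[... 274 characters left out ...]
t': 0.1, 'joint_pos': array([ 1.41209991e+00,  3.59308265e-01,  1.11772533e-02, -2.94596820e-04,
       -1.22408907e+00, -2.88099349e-01]), 'qvel': array([-0.0009816 , -0.00016644,  0.00348449,  0.00012786,  0.00210852,
       -0.00129302]), 'tau': array([-2.73590602e-03, -5.84161127e+01,  2.93753529e+01,  7.01564088e+00,
        1.02105516e-02, -4.75829825e-05]), 'tcp_pos': array([291.4822278 , 608.31108421, 197.4350909 ]), 'eef_rot': array([ 9.75138930e-01, -2.21593187e-01, -9.21807802e-05,  7.19343303e-04]), 'contact_force': array([-0.5493624 ,  0.10204758, -0.0071122 ]), 'moment': array([ 3.65914383e-02,  2.79501106e-02, -9.32843580e-05]), 'finger_force': 0.0, 'width': 87.49006097941835}
```

View pics/top0.png

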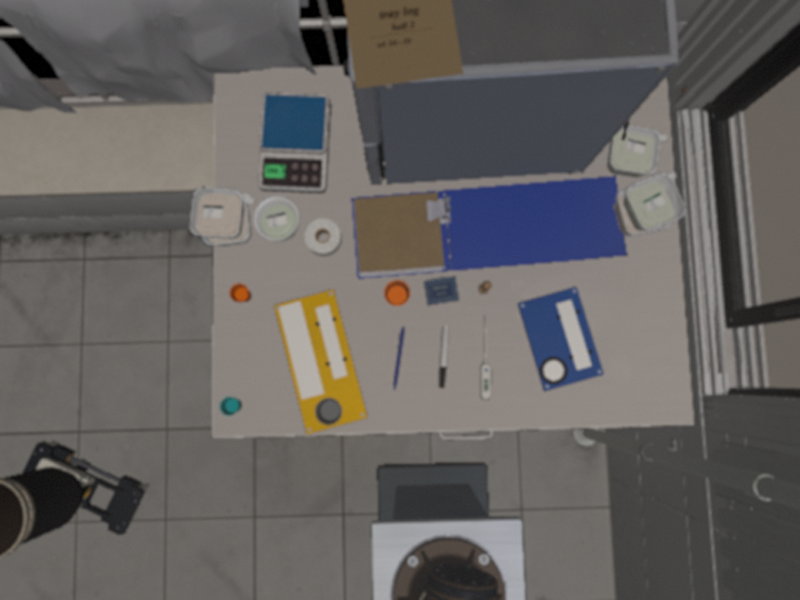

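View pics/side0.png

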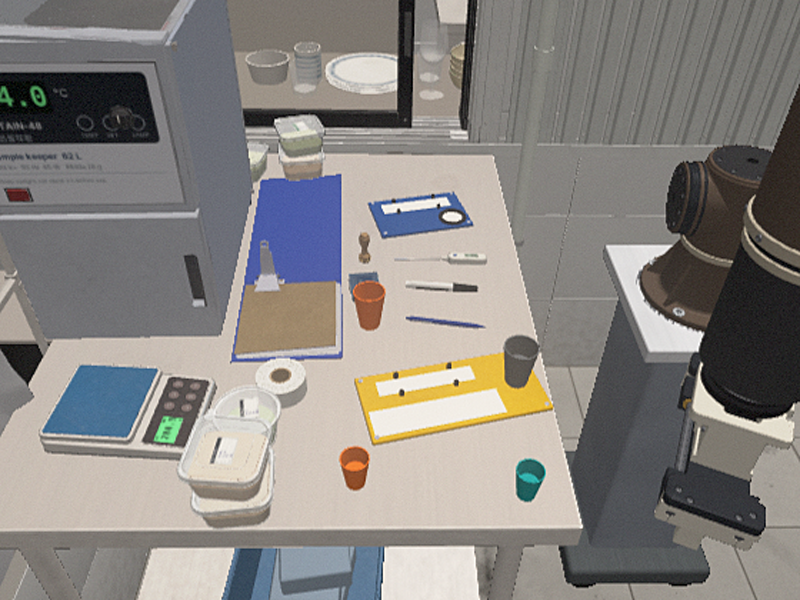

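The top view shows (800-px scale) the ballpoint at (400,357), marker (444,356), thermometer (486,360), stamp (486,287), cup (397,293), yellow board (321,361) and blue board (561,339). The side view agrees, and the small orange and turquoise cups are the decoys. I'll take coarse positions from this, then one high wrist look.

```bash
cat > h.py <<'E'
from plant import bot
import numpy as np, cv2
from scipy.spatial.transform import Rotation as R
def q(a): return [np.cos(a/2),np.sin(a/2),0,0]   # tool down, tool x at world angle a, fingers close along a-90deg
def cam(n,st=None):
    c=bot.get_calibration(n)
    if n=="wrist":
        T=np.eye(4);T[:3,:3]=R.from_quat(st["eef_rot"]).as_matrix();T[:3,3]=st["tcp_pos"]
        c["view"]=np.linalg.inv(T@c["T_tool_cam"])
    return c
def ray(c,u,v,z):
    d=np.array([(u-c["cx"])/c["fx"],-(v-c["cy"])/c["fy"],-1.])
    W=np.linalg.inv(c["view"]);o=W[:3,3];d=W[:3,:3]@d
    return (o+d*(z-o[2])/d[2])
def proj(c,P):
    p=(c["view"]@np.r_[P,1])[:3]
    return np.array([c["cx"]+c["fx"]*p[0]/-p[2],c["cy"]+c["fy"]*p[1]/p[2]])
E
python3 - <<'E'
from h import *
c=cam("top"); k=.7
for n,u,v,z in [("bp1",404,327,4),("bp2",395,388,4),("mk1",446,325,8),("mk2",442,387,8),("th1",485,316,2),("th2",487,399,8),("stamp",486,287,60),("cup",397,293,75),("blue",561,339,8),("yel",321,361,8),("ring",553,370,15),("grey",329,410,83),("edge",450,430,0),("cab",480,180,300)]:
    print(n,ray(c,u*k,v*k,z).round())
t=bot.read_state()["t"]
for z in (420,380,340,300,250):
    p=[520,90,z]
    if bot.solve_ik(p,q(0)) is not None:
        bot.move_ptp(p,q(0)); break
s=bot.read_state();im=bot.camera("wrist");print(z,s["t"]-t,s["joint_pos"])
np.save("w1.npy",np.r_[s["tcp_pos"],s["eef_rot"]])
cv2.imwrite("pics/w1raw.png",im[:,:,::-1]);cv2.imwrite("pics/w1.png",cv2.resize(im[:,:,::-1],(800,600),interpolation=cv2.INTER_CUBIC))
E
```

```text
bp1 [563.  78.   4.]
bp2 [431. 101.   4.]
mk1 [564. -14.   8.]
mk2 [431.  -0.   8.]
th1 [ 582. -100.    2.]
th2 [403. -96.   8.]
stamp [638. -97.  60.]
cup [629.  90.  75.]
blue [ 527. -262.    8.]
yel [494. 259.   8.]
ring [ 460. -239.   15.]
grey [392. 235.  83.]
edge [339. -15.   0.]
cab [794. -62. 300.]
420 2.175 [ 5.44214740e-01  4.86302539e-02  1.05057939e-01 -1.95694584e-04
 -1.62806420e+00  1.02710840e+00]
```

View pics/w1.png

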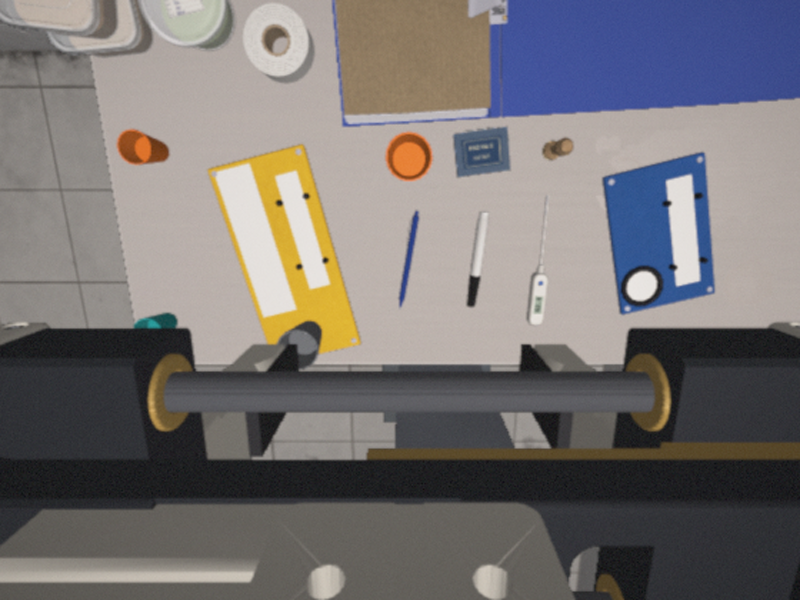

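The wrist view at 420 mm shows everything at about 1.4 mm/px: marker (483,212)–(472,306), ballpoint (417,212)–(402,305), thermometer (546,197)–(537,323), stamp, cup and both boards' strips. The grey cup at (300,340) is partly hidden. Next I'll segment this image to get poses in mm.

```bash
cat > seg.py <<'E'
from h import *
w=np.load("w1.npy");cw=cam("wrist",dict(tcp_pos=w[:3],eef_rot=w[3:]));ct=cam("top")
print("tcp",w[:3].round(1))
def rect(c,m,box,z,n):
    x0,y0,x1,y1=box;mm=np.zeros_like(m);mm[y0:y1,x0:x1]=m[y0:y1,x0:x1]
    _,lab,st,_=cv2.connectedComponentsWithStats(mm.astype(np.uint8))
    i=1+np.argmax(st[1:,4]);v,u=np.nonzero(lab==i)
    P=np.array([ray(c,a,b,z)[:2] for a,b in zip(u,v)],np.float32)
    (cx,cy),(a,b),_=r=cv2.minAreaRect(P);B=cv2.boxPoints(r);e=max((B[1]-B[0],B[2]-B[1]),key=np.linalg.norm)
    an=np.degrees(np.arctan2(e[1],e[0]));an=(an+90)%180-90
    print(n,"c",round(cx,1),round(cy,1),"size",round(max(a,b)),round(min(a,b)),"ang",round(an,1),"mean",P.mean(0).round(1));return P
for name,c,f in(("W",cw,"pics/w1raw.png"),("T",ct,"pics/topraw.png")):
    im=cv2.imread(f);hsv=cv2.cvtColor(im,cv2.COLOR_BGR2HSV);H,S,V=cv2.split(hsv)
    bg=np.median(im[150:160,300:315].reshape(-1,3) if name=="W" else im[225:260,325:335].reshape(-1,3),0)
    diff=np.abs(im.astype(float)-bg).max(2)>25
    def box(P,r,z):
        u,v=proj(c,[*P,z]);s=r*c["fx"]/(-(c["view"]@[*P,z,1])[2]);return [int(max(0,k)) for k in(u-s,v-s,u+s,v+s)]
    white=(S<40)&(V>np.median(V[diff==0])+15)
    rect(c,(H>100)&(H<130)&(S>90),box((497,90),85,4),4,name+" ballpoint")
    rect(c,diff,box((497,-7),80,8),8,name+" marker")
    rect(c,diff,box((492,-98),97,5),5,name+" thermo")
    rect(c,(H<15)&(S>130),box((629,90),60,75),75,name+" cup")
    rect(c,(H>100)&(H<130)&(S>100),box((527,-262),140,8),8,name+" blue")
    rect(c,(H>18)&(H<35)&(S>120),box((494,259),180,8),8,name+" yellow")
    rect(c,(S<50)&(V>150),box((535,-272),85,8),8,name+" bluestrip")
    rect(c,(S<50)&(V>150),box((450,-239),35,8),10,name+" ring")
    rect(c,(S<50)&(V>150),box((545,256),85,8),8,name+" yel A")
    rect(c,(S<50)&(V>150),box((520,310),120,8),8,name+" yel B")
    rect(c,V<110,box((392,235),35,83),83,name+" grey")
    rect(c,diff,box((638,-97),30,60),30,name+" stamp")
E
python3 seg.py
python3 - <<'E'
import cv2,numpy as np
a=cv2.imread("pics/w1raw.png")
b=cv2.resize(a[85:120,370:420],(700,490),interpolation=cv2.INTER_CUBIC)
cv2.imwrite("pics/st.png",b)
E
```

```text
tcp [520.   90.6 419.5]
W ballpoint c 498.4 91.0 size 134 7 ang -9.8 mean [501.5  90.5]
W marker c 496.7 -5.9 size 136 17 ang -5.5 mean [489.9  -4.6]
W thermo c 447.9 -94.8 size 87 25 ang -2.2 mean [443.6 -94.6]
W cup c 631.4 90.9 size 52 51 ang -89.9 mean [631.5  90.4]
W blue c 531.3 -259.7 size 196 134 ang 14.0 mean [ 543.2 -251.1]
W yellow c 497.0 260.8 size 287 135 ang 13.9 mean [502.  246.1]
W bluestrip c 538.1 -290.8 size 150 35 ang 14.0 mean [ 540.5 -290.4]
W ring c 461.8 -241.8 size 42 41 ang 48.5 mean [ 461.8 -242.1]
W yel A c 538.2 307.2 size 172 49 ang 13.8 mean [540.4 306.4]
W yel B c 516.8 376.1 size 238 137 ang -0.3 mean [507.7 382.1]
W grey c 393.2 238.3 size 74 68 ang -1.0 mean [386.7 238.6]
W stamp c 645.3 -99.2 size 41 24 ang -70.4 mean [644.9 -99.2]
T ballpoint c 547.2 83.9 size 0 0 ang 0.0 mean [547.2  83.9]
T marker c 453.4 -1.4 size 46 15 ang -2.0 mean [ 4.541e+02 -4.000e-01]
T thermo c 553.9 -182.6 size 72 22 ang -2.9 mean [ 564.7 -187.5]
T cup c 629.0 93.1 size 48 48 ang -1.6 mean [630.   91.9]
T blue c 529.5 -259.4 size 193 129 ang 14.1 mean [ 538.8 -250. ]
T yellow c 495.6 262.5 size 287 134 ang 13.9 mean [480.1 246.6]
T bluestrip c 536.6 -289.3 size 148 32 ang 14.0 mean [ 536.  -289.6]
T ring c 460.5 -240.2 size 37 37 ang 88.4 mean [ 460.6 -240.2]
T yel A c 540.0 308.7 size 164 47 ang 14.0 mean [540.6 308.1]
T yel B c 520.6 303.9 size 204 47 ang 14.1 mean [520.1 303.8]
T grey c 391.1 236.9 size 49 49 ang 43.5 mean [391.  237.2]
T stamp c 643.6 -97.6 size 28 25 ang -2.4 mean [642.8 -97.2]
```

View pics/st.png

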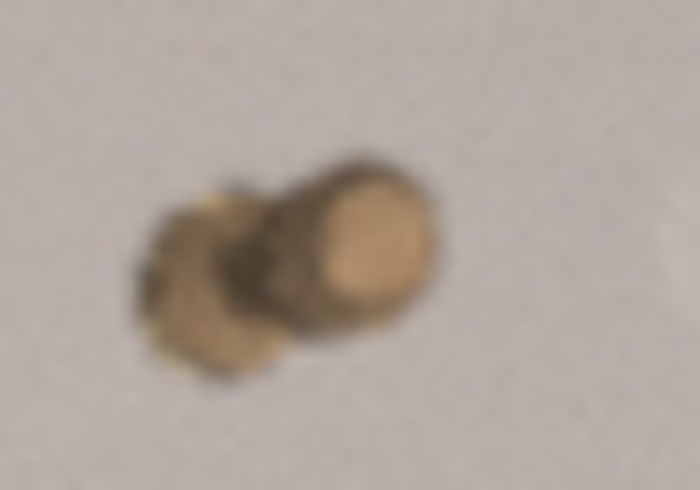

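The crop shows the stamp's foot centred at (222,285) and its handle top at (368,240). Both cameras agree to about 2 mm. Blue board origin is about (530.5,-260) at 14°, yellow about (496.5,261.5) at 13.9°. Starting with the marker and stamp.

```bash
cat >> h.py <<'E'
rad=np.radians
def onboard(b,x,y):
    o,t={"blue":((530.5,-260),rad(14)),"yellow":((496.5,261.8),rad(13.9))}[b]
    return np.array([o[0]+x*np.cos(t)-y*np.sin(t),o[1]+x*np.sin(t)+y*np.cos(t)])
def info(m):
    s=bot.read_state();print(m,"t",round(s["t"],1),"w",round(s["width"],1),"ff",round(s["finger_force"],1),"F",s["contact_force"].round(1),"tcp",s["tcp_pos"].round(1));return s
def pick(xy,a,z,op,force,up=110):
    bot.move_gripper(op)
    bot.move_ptp([*xy,z+up],q(a));bot.line_to([*xy,z+15],200);bot.line_to([*xy,z],50)
    bot.pause(.2);bot.move_gripper(0,force);info("grip")
    bot.line_to([*xy,z+20],60);bot.line_to([*xy,z+up],200);return info("lift")
def place(xy,a,z,op,up=100):
    bot.move_ptp([*xy,z+up],q(a));bot.line_to([*xy,z+20],150);bot.line_to([*xy,z],40)
    bot.pause(.3);info("down");bot.move_gripper(op);bot.pause(.2)
    bot.line_to([*xy,z+20],60);bot.line_to([*xy,z+up],200);info("released")
def snap(f,n="wrist",crop=None):
    s=bot.read_state();im=bot.camera(n)[:,:,::-1];np.save(f+".npy",np.r_[s["tcp_pos"],s["eef_rot"]])
    cv2.imwrite(f"pics/{f}raw.png",im)
    if crop:x0,y0,x1,y1=crop;im=im[y0:y1,x0:x1]
    k=min(800/im.shape[1],600/im.shape[0]);cv2.imwrite(f"pics/{f}.png",cv2.resize(im,None,fx=k,fy=k,interpolation=cv2.INTER_CUBIC))
E
python3 - <<'E'
from h import *
w=np.load("w1.npy");c=cam("wrist",dict(tcp_pos=w[:3],eef_rot=w[3:]))
f=ray(c,370+222/14,85+285/14,10);t=ray(c,370+375/14,85+240/14,63)
print("stamp",f,t,"thermo",ray(c,546*.7,197*.7,2),ray(c,537.5*.7,323*.7,8))
pick((496.5,-6.5),rad(-5.5),3.5,40,15)
p=onboard("blue",0,-30);bot.move_ptp([*p,110],q(rad(14)));snap("m1")
place(p,rad(14),12.5,34)
snap("m2")
E
```

```text
stamp [643.80015248 -98.37431637  10.        ] [644.02266612 -99.93501896  63.        ] thermo [584.14661998 -98.78836113   2.        ] [405.14373905 -98.9357412    8.        ]
grip t 6.6 w 0.8 ff 0.0 F [-0.  -0.2 -0.2] tcp [496.5  -6.5   3.5]
lift t 7.7 w 0.4 ff 0.0 F [-0.  -0.6 -0.6] tcp [496.2  -6.5 113.5]
down t 10.7 w 0.5 ff 0.0 F [ 0.3 -0.5 -0.2] tcp [ 537.9 -289.1   12.7]
released t 12.7 w 33.9 ff 0.0 F [-0.3 -0.1 -0.7] tcp [ 537.7 -289.   112.8]
```

View pics/m2.png

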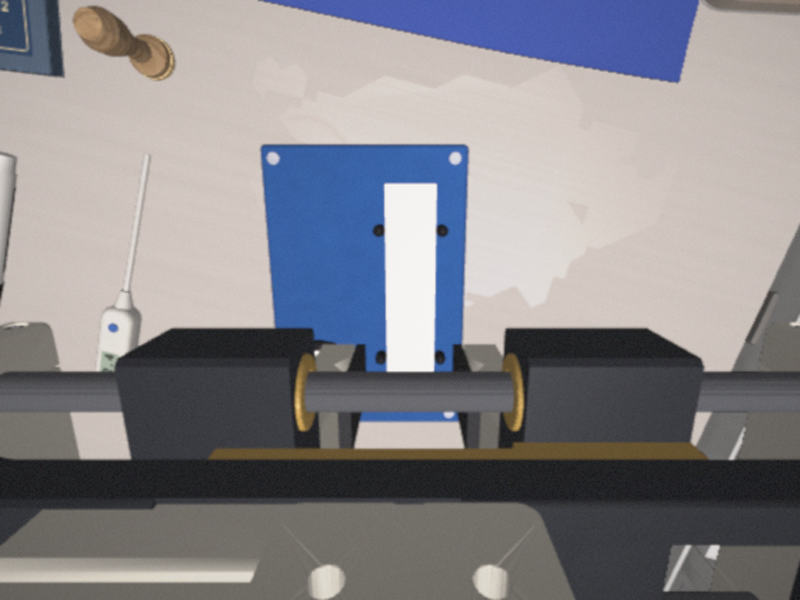

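The grasp missed: the fingers closed fully, and the blue strip is empty. The marker shows at the left edge (5,200). I'll check where it is now.

```bash
python3 - <<'E'
from h import *
bot.move_gripper(60);bot.move_ptp([520,0,250],q(0)); info("look"); snap("l2")
E
```

```text
look t 14.7 w 60.1 ff 0.0 F [ 0.3  0.  -0.7] tcp [ 5.199e+02 -5.000e-01  2.495e+02]
```

View pics/l2.png

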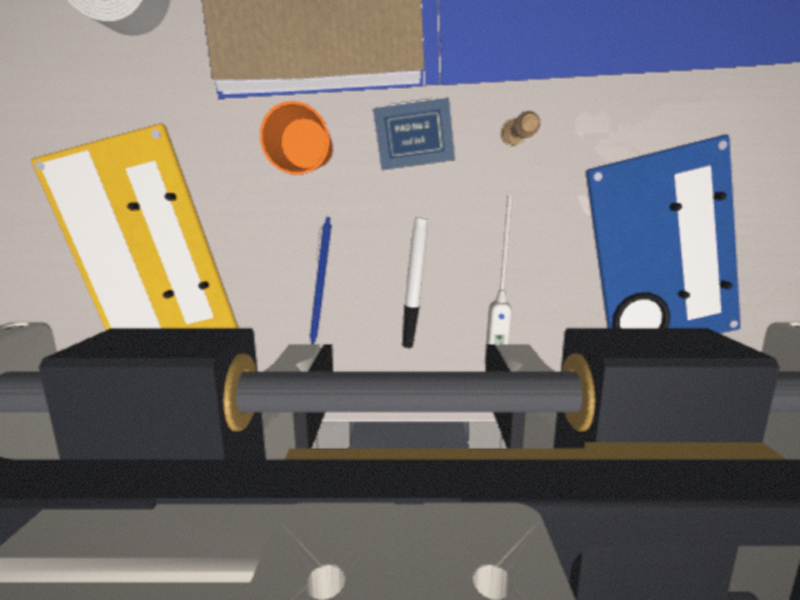

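```bash
python3 - <<'E'
from h import *
w=np.load("l2.npy");c=cam("wrist",dict(tcp_pos=w[:3],eef_rot=w[3:]))
for u,v in((420,219),(408,347)): print(ray(c,u*.7,v*.7,8).round(1))
print(proj(c,[496.5,-6.5,8])/.7)
# descend with look
bot.move_gripper(40);bot.move_ptp([496.5,-6.5,60],q(rad(-5.5)));info("h");snap("d1")
E
```

```text
[563.8 -12.3   8. ]
[430.1  -0.5   8. ]
[413.84651045 285.8517056 ]
h t 16.1 w 40.1 ff 0.0 F [ 1.7  0.3 -0.2] tcp [498.   -6.1  61.2]
```

View pics/d1.png

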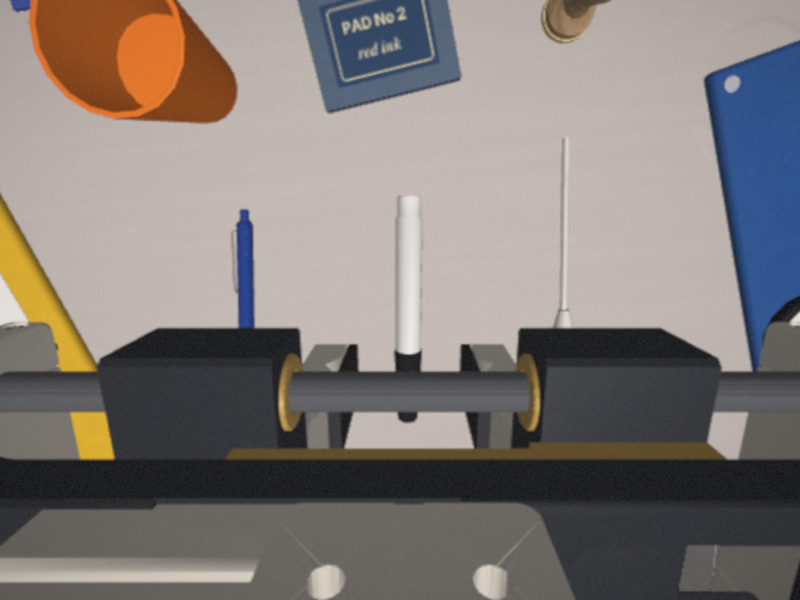

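The marker hasn't moved, and in this view it sits centred between the fingers at (408,300). But the visible fingertips (inner edges at columns 357 and 460, row 345, 40 mm apart) imply a depth of about 166 mm, so they end roughly 25–30 mm short of the nominal TCP. That explains the fingers closing above the marker. I'll probe for the table in small steps while watching the force.

```bash
python3 - <<'E'
from h import *
a=rad(-5.5);bot.line_to([497,-6.5,4],150)
z=4.
bot.pause(.2);f0=bot.read_state()["contact_force"][2]
while z>-34:
    z-=2;bot.line_to([497,-6.5,z],40)
    s=bot.read_state();f=s["contact_force"][2]-f0
    if abs(f)>4: break
print("contact z",z,f,s["tcp_pos"].round(1),s["t"])
z+=3 if abs(f)>4 else 0
bot.line_to([497,-6.5,z],40);bot.move_gripper(0,15);info("grip")
E
```

```text
contact z -30.0 28.895065195902617 [497.3  -6.4 -28.1] 21.1417
grip t 21.9 w 15.0 ff 15.0 F [ 0.1  0.2 -0.3] tcp [496.9  -6.5 -27.1]
```

The fingers touch the table at a reported z of about -28, so the real tips are 28 mm short. The marker is now gripped (width 15, 15 N). I'll build that offset into the helpers and carry on with the marker and stamp.

```bash
sed -i 's/^def pick(xy,a,z,op,force,up=110):/&\n    z-=28/; s/^def place(xy,a,z,op,up=100):/&\n    z-=28/' h.py
python3 - <<'E'
from h import *
bot.line_to([497,-6.5,0],60);bot.line_to([497,-6.5,60],150);s=info("up")
if s["width"]>10:
    place(onboard("blue",0,-30),rad(14),9.7,30,up=90)
    s=pick((643.8,-98.9),0,33,45,20,up=90)
    snap("s1")
    if s["width"]>12:
        place(onboard("blue",-62,36),0,41.8,45,up=90)
    bot.move_ptp([430,-180,230],q(rad(14)));snap("b1")
E
```

```text
up t 23.1 w 15.2 ff 15.0 F [-0.6  0.7 -0.6] tcp [496.5  -6.5  59.4]
down t 25.8 w 15.1 ff 15.0 F [ 0.4  0.8 -0.7] tcp [ 537.9 -289.1  -18.2]
released t 27.5 w 30.3 ff 0.0 F [-0.1 -0.1  0.2] tcp [ 537.8 -289.    72.2]
grip t 30.6 w 18.4 ff 20.0 F [ 0.2  0.4 -0.1] tcp [643.8 -98.9   5. ]
lift t 31.6 w 18.8 ff 20.0 F [ 0.5 -0.7 -1.7] tcp [643.8 -98.8  95.5]
down t 34.1 w 18.5 ff 20.0 F [-0.1  0.1 -1. ] tcp [ 461.7 -240.1   13.9]
released t 36.0 w 45.3 ff 0.0 F [-0.5  0.4 -1.7] tcp [ 461.7 -240.   104.2]
```

View pics/b1.png

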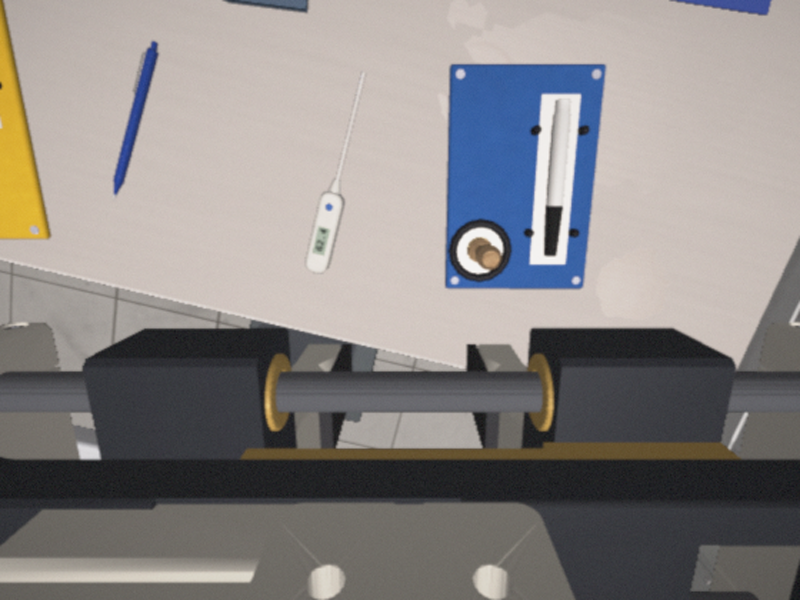

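Marker lies on its strip between the posts at (557,180), and the stamp stands in the ring at (483,250). Next are the thermometer and ballpoint.

```bash
python3 - <<'E'
from h import *
w=np.load("b1.npy");c=cam("wrist",dict(tcp_pos=w[:3],eef_rot=w[3:]))
P=ray(c,363*.7,73*.7,2)[:2];E_=ray(c,316*.7,270*.7,8)[:2];d=(P-E_)/np.linalg.norm(P-E_);a=np.arctan2(d[1],d[0])
B1=ray(c,154.5*.7,43*.7,4.5)[:2];B2=ray(c,117*.7,193*.7,4.5)[:2];e=B1-B2;ab=np.arctan2(e[1],e[0]);bm=(B1+B2)/2
print("th",P,E_,np.linalg.norm(P-E_),np.degrees(a),"bp",bm,np.linalg.norm(e),np.degrees(ab))
g=(P+E_)/2-45*d
s=pick(g,a,1.5,45,15,up=90)
if s["width"]>8:
    place(onboard("yellow",34-45,34),rad(13.9),10.2,40,up=90)
    s=pick(bm,ab,1,32,12,up=90)
    if s["width"]>4: place(onboard("yellow",34,-34),rad(13.9),9.7,24,up=90)
bot.move_ptp([450,200,260],q(rad(14)));snap("y1")
E
```

```text
th [585.97871884 -99.86942614] [404.59792499 -94.25055726] 181.46780448150673 -1.7743584757160908 bp [497.46567333  90.05388883] 136.20505476726223 -9.074838469872885
grip t 39.4 w 22.0 ff 15.0 F [-0.  -0.3 -0.3] tcp [450.3 -95.7 -26.5]
lift t 40.3 w 21.8 ff 15.0 F [-0.4 -0.4 -0.8] tcp [450.3 -95.6  63.7]
down t 43.4 w 21.9 ff 15.0 F [ 0.2  0.6 -0.6] tcp [477.7 292.2 -17.8]
released t 45.1 w 40.2 ff 0.0 F [ 0.  -0.3 -0.9] tcp [477.6 292.3  72.7]
grip t 48.1 w 9.4 ff 12.0 F [0.5 0.1 0.1] tcp [497.5  90.1 -27. ]
lift t 49.0 w 9.4 ff 12.0 F [-0.5  0.7 -0.5] tcp [497.4  90.1  63.3]
down t 51.3 w 9.5 ff 12.0 F [-0.2  0.4 -0.4] tcp [537.7 237.  -18.3]
released t 53.0 w 24.1 ff 0.0 F [-0.6  0.5  0.1] tcp [537.7 237.1  72.2]
```

View pics/y1.png

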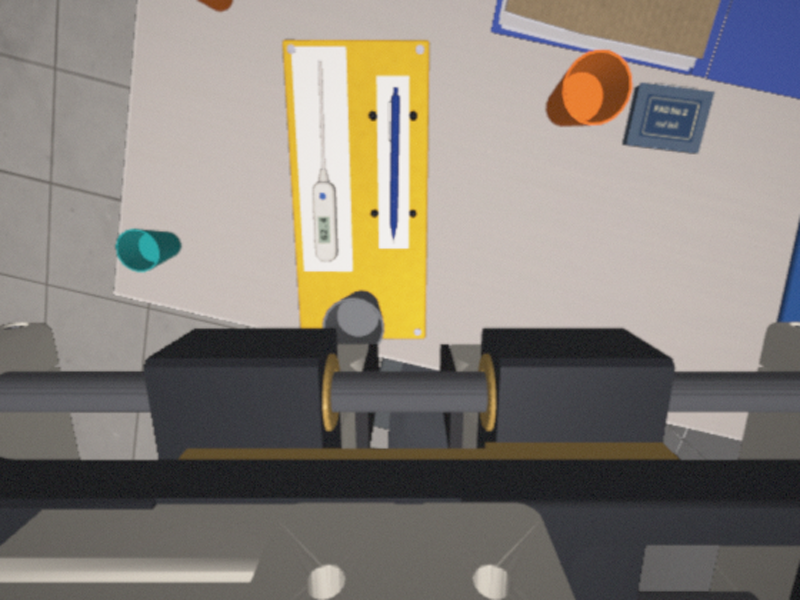

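Thermometer lies in the bay at (323,160) and the ballpoint on its strip at (395,165). Last, the cup, with a force-watched descent.

```bash
python3 - <<'E'
from h import *
s=pick((630.5,91.5),0,46,74,15,up=110)
if s["width"]>40:
    p=[391.5,236.5];a=rad(14);bot.move_ptp([*p,46-28+46+75],q(a));bot.line_to([*p,64+12],80);bot.pause(.3)
    f0=info("above")["contact_force"][2];z=64+12
    while z>62.5:
        z-=1.5;bot.line_to([*p,z],30);f=bot.read_state()["contact_force"][2]-f0
        if f>3: break
    print("z",z,"f",f);s=info("seated")
    if z<=66.5:
        bot.move_gripper(72);bot.pause(.3);bot.line_to([*p,z+80],100);info("rel")
        bot.move_ptp([450,200,260],q(a));snap("c1");snap("c2","side")
E
```

```text
grip t 57.6 w 55.4 ff 15.0 F [ 0.1 -0.3  0.6] tcp [630.5  91.4  18.1]
lift t 58.7 w 55.1 ff 15.0 F [ 0.   1.1 -0.5] tcp [630.2  91.5 128. ]
above t 61.0 w 54.8 ff 15.0 F [-0.3 -0.8 -1. ] tcp [391.6 236.7  76.3]
z 62.5 f 13.3132637692429
seated t 63.2 w 55.0 ff 15.0 F [-1.2 -2.4 12.3] tcp [392.4 236.8  63.7]
rel t 65.0 w 72.1 ff 0.0 F [-0.3 -0.2  0.3] tcp [391.1 236.2 141.9]
```

```bash
python3 -c "
import cv2,numpy as np
a=cv2.imread('pics/c1raw.png')[:245];b=cv2.imread('pics/c2raw.png')[90:350,100:420]
cv2.imwrite('pics/cc.png',np.vstack([cv2.resize(a,(560,245)),cv2.resize(b,(430,350))[:, :] if 0 else cv2.copyMakeBorder(cv2.resize(b,(430,350)),0,0,0,130,0)]))"
```

```text
(no output)
```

View pics/cc.png

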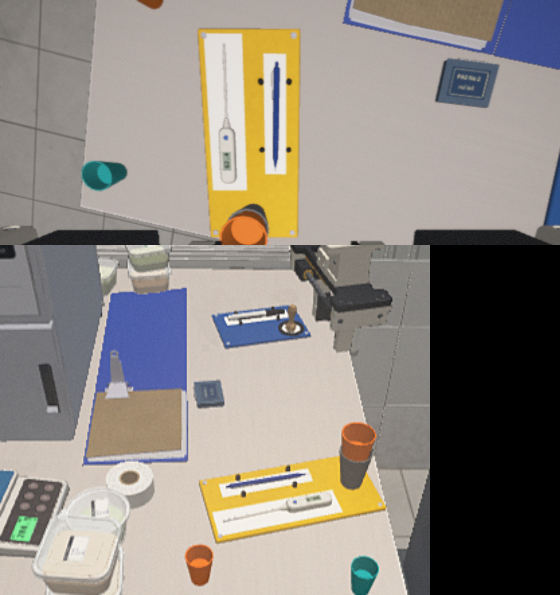

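The cup sits upright in the grey cup, with contact at the expected height (z ≈ 63.7). Everything else is in place, so I'm handing in.

```bash
python3 -c "
from plant import bot
print(bot.close_job())"
```

```text
the job is handed in; nothing more can be done
None
```

Both kits are made up in the order asked and the job is handed in at about 66 s; the final pictures show all five items in place and the ink pad and label roll untouched. The first try at the marker closed on air because the fingers end about 28 mm short of the stated TCP, and the cup met about 13 N as it seated.

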